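# Complete the pigment sample tray

### The job

Finish setting out the six pigment samples in the dark wooden display tray: the blue jar and the white jar already stand at the two ends of its front row (the row nearest the robot) and stay there. Stand the yellow jar between those two, the green jar directly behind the blue one, the brownish-red jar directly behind the white one, and the grey jar directly behind the yellow one. Every jar must end upright, down in its well and let go, and no jar may be knocked over on the way.

Things in the scene. Friction and masses are not known exactly. Their poses are not given: they have to be found in the camera images.
- tray: Dark wooden tray fixed to the bench, 140 (x) x 206 (y) x 14 mm high. Origin: centre of its underside; x to its back (away from the robot), y to its left; turned up to 0.3 rad. Six flat round wells, tan inside, 42 mm wide, 5 mm deep (floor 9 mm above the bench), 2 mm chamfer: centres at x = -32 (front row) and +32 mm (back row), y = +64, 0, -64 mm. Behind = same y, back row.
- blue_jar: Blue jar: glass jar, glass stopper with a round sticker of its colour on top, 27 mm in diameter, 61 mm high; straight body to grip up to 43 mm, stopper 24 mm wide; 45 g. Origin at the centre of its underside, z up; round, yaw is of no account. Holds blue pigment; stands in an outer well of the tray's front row at the start, left or right by chance, and stays there.
- white_jar: White jar: glass jar, glass stopper with a round sticker of its colour on top, 27 mm in diameter, 61 mm high; straight body to grip up to 43 mm, stopper 24 mm wide; 45 g. Origin at the centre of its underside, z up; round, yaw is of no account. Holds white pigment; stands in an outer well of the tray's front row at the start, left or right by chance, and stays there.
- yellow_jar: Yellow jar: glass jar, glass stopper with a round sticker of its colour on top, 27 mm in diameter, 61 mm high; straight body to grip up to 43 mm, stopper 24 mm wide; 45 g. Origin at the centre of its underside, z up; round, yaw is of no account. Holds yellow pigment; stands on the bench beside the tray at the start.
- green_jar: Green jar: glass jar, glass stopper with a round sticker of its colour on top, 27 mm in diameter, 61 mm high; straight body to grip up to 43 mm, stopper 24 mm wide; 45 g. Origin at the centre of its underside, z up; round, yaw is of no account. Holds grey-green pigment; stands on the bench beside the tray at the start.
- red_jar: Brownish-red jar: glass jar, glass stopper with a round sticker of its colour on top, 27 mm in diameter, 61 mm high; straight body to grip up to 43 mm, stopper 24 mm wide; 45 g. Origin at the centre of its underside, z up; round, yaw is of no account. Holds brownish-red (salmon) pigment; stands on the bench beside the tray at the start.
- grey_jar: Grey jar: glass jar, glass stopper with a round sticker of its colour on top, 27 mm in diameter, 61 mm high; straight body to grip up to 43 mm, stopper 24 mm wide; 45 g. Origin at the centre of its underside, z up; round, yaw is of no account. Holds dark grey pigment; stands on the bench beside the tray at the start.
Mind the look-alikes: they are no part of the job. Leave any orange or turquoise look-alike of the grey_jar alone.

How it is judged:
By the outcome, as a careful person would: the job done as asked, in the order asked, and still so for the second after the job is handed in, with the robot touching nothing.
It also fails if it takes over 83 s, if anything falls off the work surface, if the arm or the gripper's body presses on something with over 40 N, if the wrist force passes 120 N, or if a joint passes its speed limit or range.

### The arm

A 6-joint arm with a two-finger parallel gripper is mounted at the origin on a cart in front of the work surface, level with it; the furniture and walls round the work are solid. World frame = base frame: x ahead of the robot, y to its left, z up, the work surface at z = 0. Lengths are in m, angles in rad, forces in N, time in s.
With the tool pointing down it reaches from about 0.425 to 0.95 m from the base axis. Payload 14.7 kg.
Tool frame: the origin (TCP) lies midway between the tips of the shut fingers; the grasp point (between the pads) lies 19 mm behind it; z points along the fingers, y is the line along which they close (so a half turn about z gives the same grasp; the last joint's range is limited). The gripper opens to 85 mm and grips with 20 to 120 N. Pads are 22 mm wide; open, the fingers measure 114 mm over their backs; the gripper's body (76 mm by 85 mm) begins 54 mm behind the grasp point. The pads swing forward as they close: fully open they stand 13 mm farther back than shut.
Start: joints at [1.182, 0.48, 1.596, -0, 1.065, -0.047], TCP at [0.218, 0.612, 0.231] pointing down, gripper open.
Joint ranges: [-2.75, 2.75], [-0.82, 2.05], [0.23, 2.67], [-1.56, 4.7], [0.09, 2.69], [-2.92, 2.92]. Speed limits (rad/s): [1.89, 1.89, 2.39, 3.01, 3.01, 3.01].

### API

Orientations are given as a unit quaternion [x, y, z, w].
In Python, from workcell import ctrl gives the robot as it stands.
- The arm moves only by the shell command python3 -m inch 'ROWS' [FORCE]. ROWS is JSON, one flat list of numbers, 7 for each row, row after row: the shift along the world's x, y, z in cm, then the turn, a rotation vector about the world's x, y, z in rad, then the opening, from 0 (shut) to 1 (fully open). A call has 1 to 10 rows; each row is the pose to reach, as a shift and turn from the pose commanded when the call began; what a row does not reach only later rows make up. A row lasts 1/12 s, in which the tool goes at most 41.7 mm and 7.16 degrees, less where a joint would pass 70% of its speed; a pose out of reach is approached as far as the arm can. A call with a gripper value outside its range is refused whole. The fingers move at their own pace and stop on an object; FORCE is the grip in N (left out, the last holds). Time passes only in rows, so rows that repeat a pose let the fingers close. It gives the time, the measured TCP pose, the force, the opening and the grip force at its end, in the units of the state.
- ctrl.get_state(): the state, without advancing time (a new reading comes with each control period).
- ctrl.snapshot(name): name is "scene" or "top" or "wrist"; returns a dict with "img" (480x640x3 uint8, red, green, blue), "depth" (480x640 float32, m along the optical axis (not along the pixel's ray), 0 where there is no reading), "mtx" (3x3 intrinsics, pixels), "origin" and "orientation" of the camera in the world; the wrist camera has in their place "tool_from_camera" (4x4, takes a point from camera to tool coordinates, whose origin is the TCP and whose axes are the flange's). Camera axes: x right, y up, looking along -z (the intrinsics and any distortion apply to the point x, -y, -z); pixel columns grow to the right and rows downward; lengths in m; the calibration is good to about 2 mm. A picture is of the moment at which its call begins: read the wrist's pose just before it.
- ctrl.job_done(): hands the job in; it is judged then, once.
The state is a dict: "time_s": time; "q": joint angles; "joint_vel": joint speeds; "joint_efforts": joint torques, N m; "tcp_pos": TCP position; "tcp_rot": TCP orientation; "wrist_force": force on the tool from outside, world axes, zero at the start; "moment": the same for the moment, N m; "gripper_width": opening from 0.0 (shut) to 1.0 (fully open); "finger_force": force on a finger pad.
Only numpy, scipy, OpenCV 4.12 (cv2) and the standard library are available. Lean on these libraries where they do the work, as an engineer would, in place of code of your own. Each camera call takes 0.05 s, during which the arm holds its last target. There are 200 camera calls.

## Working session

There is one attempt and no reset: what is moved stays moved. The work goes in short steps, Python scripts to look and compute and a shell command to move; the robot and the scene stay as the last step left them, time stands still between calls to the robot, and variables do not carry over. Pictures are saved under pics/ and viewed, at most 14 in all, crops included, and the job is handed in when it is done.

```bash
mkdir -p pics; ls; cat > h.py <<'E'
import numpy as np, cv2
from scipy.spatial.transform import Rotation as R
from workcell import ctrl
def snap(n):
    st=ctrl.get_state(); s=ctrl.snapshot(n)
    if n=="wrist":
        T=np.eye(4);T[:3,:3]=R.from_quat(st["tcp_rot"]).as_matrix();T[:3,3]=st["tcp_pos"]
        s["T"]=T@np.array(s["tool_from_camera"])
    else:
        T=np.eye(4);o=np.array(s["orientation"]);T[:3,:3]=o if o.shape==(3,3) else R.from_quat(o).as_matrix();T[:3,3]=s["origin"];s["T"]=T
    return s
def ray(s,u,v):
    K=np.array(s["mtx"]);d=np.array([(u-K[0,2])/K[0,0],-(v-K[1,2])/K[1,1],-1.0])
    return s["T"][:3,3],s["T"][:3,:3]@d
def at_depth(s,u,v):
    o,d=ray(s,u,v);return o+d*s["depth"][int(round(v)),int(round(u))]
def at_z(s,u,v,z):
    o,d=ray(s,u,v);return o+d*(z-o[2])/d[2]
def cloud(s):
    K=np.array(s["mtx"]);v,u=np.mgrid[:480,:640];D=s["depth"]
    p=np.stack([(u-K[0,2])/K[0,0]*D,-(v-K[1,2])/K[1,1]*D,-D],-1)
    return p@s["T"][:3,:3].T+s["T"][:3,3]
E
python3 - <<'E'
from h import *
print(ctrl.get_state())
for n in("top","scene"):
    s=snap(n);cv2.imwrite(f"pics/{n}0.png",s["img"][:,:,::-1]);print(n,s["T"],s["mtx"],[k for k in s])
    np.save(f"{n}0.npy",s,allow_pickle=True)
E
```

```text
pics
{'time_s': 0.0, 'q': array([ 1.18237018e+00,  4.80809490e-01,  1.59689566e+00, -2.32989847e-05,
        1.06510686e+00, -4.65901260e-02]), 'joint_vel': array([-0.00095599,  0.00055145,  0.00030643,  0.00024522, -0.00258188,
       -0.00094404]), 'joint_efforts': array([-3.11482872e-03, -9.50666857e+01, -4.30185843e+01, -1.35625360e-04,
        1.20743873e-02, -1.84895350e-05]), 'tcp_pos': array([0.2177103 , 0.61200137, 0.23067878]), 'tcp_rot': array([ 1.70081456e-01,  9.85429818e-01, -5.97509919e-04, -1.21618475e-04]), 'wrist_force': array([ 0.33075267, -0.80313227, -0.21837027]), 'moment': array([-8.58915422e-03, -1.24514265e-02,  8.81446637e-05]), 'finger_force': 0.0, 'gripper_width': 1.0007302058981689}
top [[-3.91266694e-02  9.77776572e-01 -2.05966211e-01  2.14535059e-01]
 [-9.99233348e-01 -3.85647333e-02  6.74372819e-03 -7.32504680e-03]
 [-1.34917255e-03  2.06072166e-01  9.78535867e-01  1.41576009e+00]
 [ 0.00000000e+00  0.00000000e+00  0.00000000e+00  1.00000000e+00]] [[556.48440851   0.         307.40681504]
 [  0.         556.48440851 246.66849239]
 [  0.           0.           1.        ]] ['img', 'depth', 'mtx', 'origin', 'orientation', 'T']
scene [[ 0.56201182  0.3230314  -0.76144168 -0.31051627]
 [-0.82710705  0.22622233 -0.51450693 -0.59019419]
 [ 0.00605321  0.91895276  0.39432117  0.49696103]
 [ 0.          0.          0.          1.        ]] [[529.80636808   0.         317.42928805]
 [  0.         529.80636808 240.2376555 ]
 [  0.           0.           1.        ]] ['img', 'depth', 'mtx', 'origin', 'orientation', 'T']
```

View pics/top0.png

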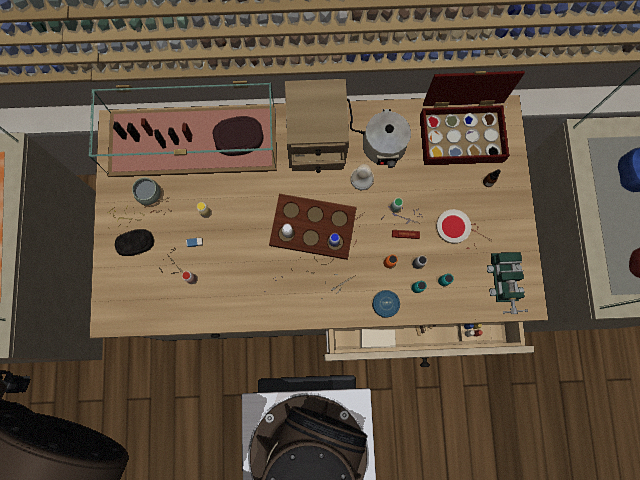

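View pics/scene0.png

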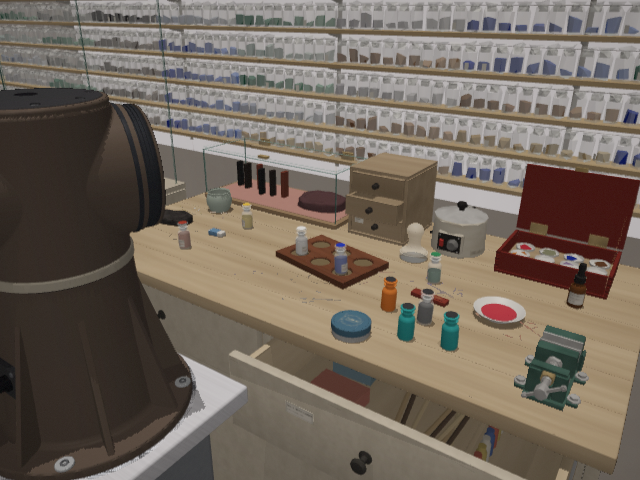

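Top view: front row holds white at (287,231) and blue at (335,240). The empty wells are (311,237) in front and (291,209), (315,214), (340,219) at the back. 

Candidates for each jar:
- **Grey:** (420,262). Its look-alikes are orange (391,261) and turquoise (419,286) and (446,280).
- **Yellow:** (203,209).
- **Green:** (398,204).
- **Red:** (188,277).

By the description I choose the dark grey one at (420,262), and I'll check it in a close crop.

```bash
cat > m.py <<'E'
from h import *
from scipy.optimize import minimize
s=np.load("top0.npy",allow_pickle=True).item(); c=np.load("scene0.npy",allow_pickle=True).item()
def tri(a,b):
    (o1,d1),(o2,d2)=ray(s,*a),ray(c,*b)
    t=np.linalg.lstsq(np.stack([d1,-d2],1),o2-o1,rcond=None)[0]
    p,q=o1+t[0]*d1,o2+t[1]*d2
    return (p+q)/2,np.linalg.norm(p-q)
P=cloud(s);Q=cloud(c)
# approximate tops: clicked pixels, refine by depth cloud of tops
for n,a,b in [("blue",(335,239),(340,246)),("white",(286,229),(301,231)),("yellow",(202,206),(247,207)),("green",(398,202),(435,257)),("red",(187,274),(183,226)),("grey",(420,260),(428,293)),("orange",(391,259),(390,281)),("turq1",(419,284),(407,308)),("turq2",(447,278),(451,316))]:
    p,e=tri(a,b)
    m=(np.hypot(*(P[...,:2]-p[:2]).transpose(2,0,1))<.025)&(P[...,2]>.05)&(P[...,2]<.075)
    m2=(np.hypot(*(Q[...,:2]-p[:2]).transpose(2,0,1))<.025)&(Q[...,2]>.05)&(Q[...,2]<.075)
    f=lambda X:X.mean(0).round(4) if len(X) else None
    v,u=np.nonzero(m)
    print(n,p.round(4),round(e,4),"top",m.sum(),f(P[m]),(u.mean().round(1),v.mean().round(1)) if len(u) else '', "scene",m2.sum(),f(Q[m2]))
for n,a in [("fm",(311,237)),("b1",(291,210)),("b2",(315.5,214.5)),("b3",(340,219))]:
    print(n,at_z(s,*a,.009).round(4),at_depth(s,*a).round(4))
i=s["img"];a=cv2.resize(i[180:300,170:360],None,fx=4,fy=4,interpolation=2)
b=cv2.resize(i[180:300,355:475],None,fx=4,fy=4,interpolation=2)
cv2.imwrite("pics/tc.png",a[:,:,::-1])
b2=cv2.resize(c["img"][230:360,350:480],None,fx=4,fy=4,interpolation=2)
cv2.imwrite("pics/gc.png",b2[:,:,::-1])
E
python3 m.py
```

```text
blue [ 0.5148 -0.0862  0.0701] 0.0012 top 83 [ 0.5187 -0.0846  0.0674] (np.float64(334.4), np.float64(237.6)) scene 143 [ 0.5136 -0.0884  0.0629]
white [0.5473 0.0341 0.0633] 0.0027 top 80 [0.5477 0.0334 0.0676] (np.float64(286.6), np.float64(228.1)) scene 124 [0.542  0.0286 0.0627]
yellow [0.6168 0.2469 0.0545] 0.0008 top 70 [0.6153 0.2479 0.0605] (np.float64(201.1), np.float64(206.0)) scene 58 [0.6104 0.2435 0.0586]
green [ 0.6077 -0.2511  0.0547] 0.0006 top 73 [ 0.6072 -0.2505  0.0601] (np.float64(398.0), np.float64(201.7)) scene 102 [ 0.6012 -0.2535  0.0585]
red [0.4432 0.2852 0.0517] 0.0026 top 74 [0.4403 0.284  0.0608] (np.float64(186.4), np.float64(275.0)) scene 73 [0.435  0.2792 0.059 ]
grey [ 0.4574 -0.2975  0.0558] 0.0059 top 78 [ 0.4558 -0.2987  0.0601] (np.float64(421.9), np.float64(259.7)) scene 143 [ 0.4498 -0.3024  0.0588]
orange [ 0.4621 -0.2243  0.0554] 0.0027 top 77 [ 0.4608 -0.2257  0.0605] (np.float64(392.4), np.float64(258.8)) scene 127 [ 0.4548 -0.2298  0.0587]
turq1 [ 0.397 -0.289  0.053] 0.002 top 78 [ 0.3923 -0.2919  0.0602] (np.float64(421.2), np.float64(285.2)) scene 160 [ 0.3866 -0.2956  0.0588]
turq2 [ 0.4089 -0.359   0.0561] 0.0029 top 78 [ 0.4075 -0.3599  0.0595] (np.float64(448.3), np.float64(278.0)) scene 170 [ 0.4015 -0.3632  0.0588]
fm [ 0.5359 -0.0273  0.009 ] [ 0.5353 -0.0273  0.0115]
b1 [0.6104 0.0221 0.009 ] [0.6108 0.0221 0.0076]
b2 [ 0.5957 -0.0415  0.009 ] [ 0.595  -0.0415  0.0117]
b3 [ 0.581  -0.1049  0.009 ] [ 0.5802 -0.1047  0.0122]
```

View pics/tc.png

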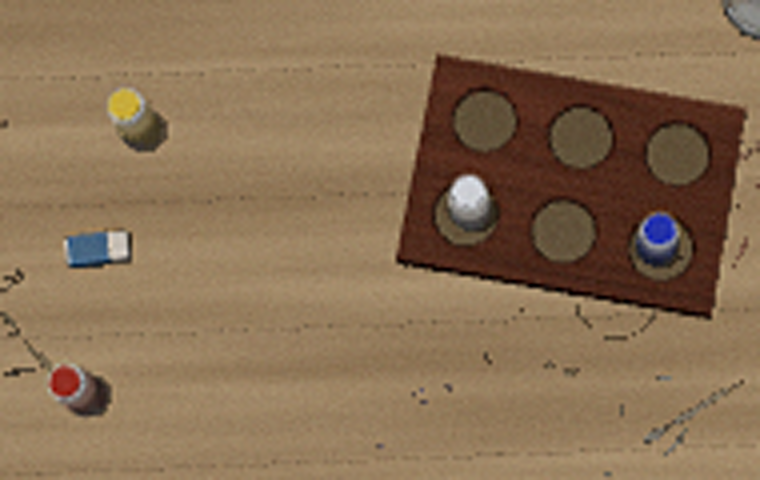

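View pics/gc.png

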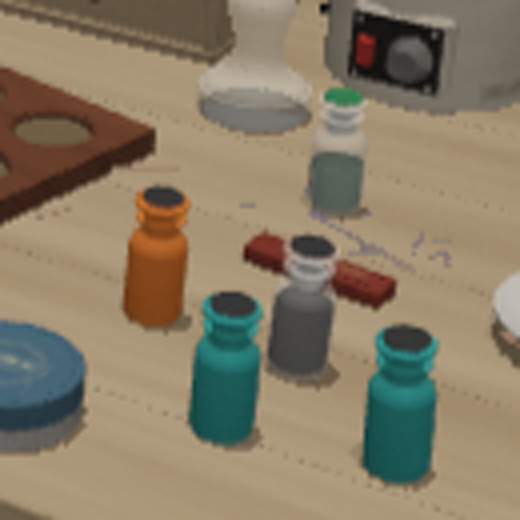

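The crops confirm the choice: the clear glass jar with grey contents is at about scene (428,293), among opaque orange and turquoise look-alikes. The left-side crop shows the yellow and red jars, and the tray with white on the left and blue on the right. Depth and triangulation agree that the tops stand at about 60 mm on the bench and 67–70 mm in the tray. Moving now, yellow first.

```bash
python3 -m inch '[10,-9,-2.5,0,0,0,0.6, 40,-36.5,-11,0,0,0,0.6, 40,-36.5,-11,0,0,0,0.6, 40,-36.5,-11,0,0,0,0.6, 40,-36.5,-11,0,0,0,0.6, 40,-36.5,-11,0,0,0,0.6, 40,-36.5,-11,0,0,0,0.6, 40,-36.5,-11,0,0,0,0.6, 40,-36.5,-11,0,0,0,0.6, 40,-36.5,-11,0,0,0,0.6]' 30
```

```text
time_s: 0.93
tcp_pos: [0.5206, 0.3355, 0.1479]
tcp_rot: [0.17, 0.985, -0.0, -0.0]
wrist_force: [0.6, 1.3, -0.4]
gripper_width: 0.598
finger_force: 0.0
```

```bash
python3 -m inch '[9.6,-8.8,-2.8,0,0,0,0.6, 9.6,-8.8,-2.8,0,0,0,0.6, 9.6,-8.8,-2.8,0,0,0,0.6, 9.6,-8.8,-2.8,0,0,0,0.6, 9.6,-8.8,-2.8,0,0,0,0.6, 9.6,-8.8,-2.8,0,0,0,0.6]'
python3 - <<'E'
from h import *
st=ctrl.get_state();print(st["tcp_pos"])
s=snap("wrist");cv2.imwrite("pics/w1.png",s["img"][:,:,::-1]);print(s["tool_from_camera"])
P=cloud(s);m=(P[...,2]>.05)&(P[...,2]<.07)&(np.hypot(P[...,0]-.617,P[...,1]-.247)<.03)
v,u=np.nonzero(m);print(m.sum(),P[m].mean(0) if m.any() else 0,u.mean(),v.mean())
E
```

```text
time_s: 1.43
tcp_pos: [0.6153, 0.2487, 0.1199]
tcp_rot: [0.171, 0.985, -0.0, -0.001]
wrist_force: [0.2, -1.3, -0.3]
gripper_width: 0.598
finger_force: 0.0
[0.61527694 0.24867538 0.11991377]
[[ 1.31425702e-04  9.63915958e-01  2.66206703e-01  6.73890973e-02]
 [ 9.99999885e-01 -2.49241011e-04  4.08786480e-04  2.31354565e-04]
 [ 4.60385439e-04  2.66206619e-01 -9.63915880e-01 -1.41933120e-01]
 [ 0.00000000e+00  0.00000000e+00  0.00000000e+00  1.00000000e+00]]
1173 [0.61416221 0.24787712 0.05971801] 312.60869565217394 252.54219948849104
```

View pics/w1.png

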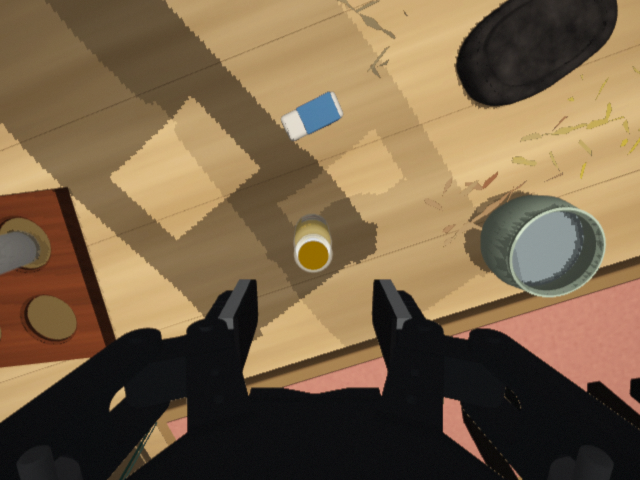

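The wrist view shows the yellow jar at (312,254), centred between the open fingers. The cloud puts it at (0.615, 0.248). Descend and grip.

```bash
python3 -m inch '[0,0,-4,0,0,0,0.6, 0,0,-8,0,0,0,0.6, 0,0,-10.4,0,0,0,0.6, 0,0,-11.1,0,0,0,0.6, 0,0,-11.1,0,0,0,0.6, 0,0,-11.1,0,0,0,0.1, 0,0,-11.1,0,0,0,0.1, 0,0,-11.1,0,0,0,0.1, 0,0,-11.1,0,0,0,0.1, 0,0,-11.1,0,0,0,0.1]' 30
```

```text
time_s: 2.32
tcp_pos: [0.6167, 0.25, 0.0118]
tcp_rot: [0.17, 0.985, 0.001, 0.001]
wrist_force: [-1.9, 4.0, 9.0]
gripper_width: 0.298
finger_force: 29.7
```

```bash
python3 -m inch '[0,0,2,0,0,0,0.1, 0,0,6,0,0,0,0.1, 0,0,10,0,0,0,0.1, -0.5,-2,11.5,0,0,0,0.1, -1.6,-5.5,11.5,0,0,0,0.1, -2.8,-9.5,11.5,0,0,0,0.1, -4,-13.5,11.5,0,0,0,0.1, -5.2,-17.5,11.5,0,0,0,0.1, -6.4,-21.5,11.5,0,0,0,0.1, -7.4,-25,11.5,0,0,0,0.1]'
python3 -m inch '[-0.7,-2.3,0,0,0,0,0.1, -0.8,-2.6,0,0,0,0,0.1, -0.8,-2.6,0,0,0,0,0.1, -0.8,-2.6,0,0,0,0,0.1]'
python3 - <<'E'
from h import *
st=ctrl.get_state();print(st["tcp_pos"])
s=snap("wrist");cv2.imwrite("pics/w2.png",s["img"][:,:,::-1]);np.save("w2.npy",s,allow_pickle=True)
s=snap("top");cv2.imwrite("pics/t2.png",cv2.resize(s["img"][150:300,170:370],None,fx=4,fy=4)[:,:,::-1])
E
```

```text
time_s: 3.15
tcp_pos: [0.5409, -0.0028, 0.126]
tcp_rot: [0.17, 0.985, 0.0, 0.001]
wrist_force: [0.8, -0.4, -0.7]
gripper_width: 0.296
finger_force: 29.9
time_s: 3.48
tcp_pos: [0.5343, -0.0267, 0.1255]
tcp_rot: [0.17, 0.985, 0.0, 0.001]
wrist_force: [0.0, 1.2, -0.8]
gripper_width: 0.299
finger_force: 29.9
[ 0.53426495 -0.02667796  0.12548914]
```

View pics/w2.png

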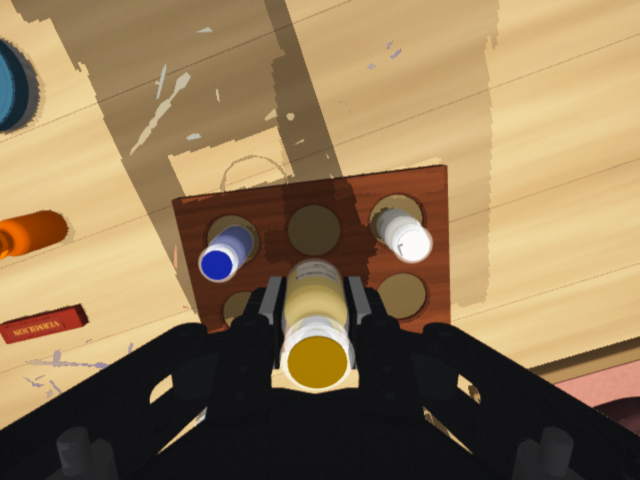

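The wrist view shows yellow held upright. The free front-middle well is at (314,231), blue is at (217,263) on the left and white at (412,243) on the right (the image is mirrored about the tool). Cross-checking the well with this second view.

```bash
python3 - <<'E'
from h import *
t=np.load("top0.npy",allow_pickle=True).item();w=np.load("w2.npy",allow_pickle=True).item()
for n,a,b in [("fm",(311,237.3),(314,231)),("b1",(291,210),(404,297))]:
    (o1,d1),(o2,d2)=ray(t,*a),ray(w,*b)
    k=np.linalg.lstsq(np.stack([d1,-d2],1),o2-o1,rcond=None)[0];p,q=o1+k[0]*d1,o2+k[1]*d2
    print(n,((p+q)/2).round(4),np.linalg.norm(p-q).round(4),at_z(w,*b,.009).round(4),at_depth(w,*b).round(4),at_z(t,*a,.009).round(4))
# fit tan wells? jar verticality/base: cloud of held jar
P=cloud(w);m=(P[...,2]>.1)&(P[...,2]<.19)&(np.hypot(P[...,0]-.534,P[...,1]+.027)<.02);z=P[m]
for a in np.arange(.1,.19,.01):
    k=z[(z[:,2]>=a)&(z[:,2]<a+.01)]
    if len(k): print(a.round(2),len(k),k.mean(0).round(4))
E
```

```text
fm [ 0.536  -0.0274  0.004 ] 0.0005 [ 0.5345 -0.027   0.009 ] [ 0.5345 -0.027   0.009 ] [ 0.5351 -0.0273  0.009 ]
b1 [0.6076 0.0225 0.0182] 0.0012 [0.6125 0.024  0.009 ] [0.6118 0.0239 0.0102] [0.6104 0.0221 0.009 ]
0.11 164 [ 0.5224 -0.023   0.1176]
0.12 473 [ 0.5226 -0.0228  0.1255]
0.13 794 [ 0.523  -0.0232  0.1352]
0.14 1012 [ 0.5235 -0.0237  0.1454]
0.15 2067 [ 0.5262 -0.0244  0.1543]
0.16 1547 [ 0.5291 -0.0258  0.164 ]
0.17 4339 [ 0.532  -0.0253  0.1738]
0.18 117 [ 0.5231 -0.0245  0.1827]
```

```bash
python3 -m inch '[0,0,-3.5,0,0,0,0.1, 0,0,-7,0,0,0,0.1, 0,0,-9,0,0,0,0.1, 0,0,-10,0,0,0,0.1, 0,0,-10.4,0,0,0,0.1, 0,0,-10.4,0,0,0,0.1, 0,0,-10.4,0,0,0,0.1]'
python3 -m inch '[0,0,0,0,0,0,0.5, 0,0,0,0,0,0,0.5, 0,0,0,0,0,0,0.5, 0,0,0,0,0,0,0.5, 0,0,3,0,0,0,0.5, 0,0,7,0,0,0,0.5, 0,0,10,0,0,0,0.5]'
```

```text
time_s: 4.17
tcp_pos: [0.5342, -0.0261, 0.0211]
tcp_rot: [0.17, 0.986, 0.0, 0.0]
wrist_force: [-0.2, 0.1, -0.3]
gripper_width: 0.3
finger_force: 29.9
time_s: 4.75
tcp_pos: [0.5334, -0.0268, 0.1223]
tcp_rot: [0.17, 0.985, -0.0, -0.0]
wrist_force: [2.3, -0.3, 0.8]
gripper_width: 0.498
finger_force: 0.0
```

```bash
python3 -m inch '[1,-3,0,0,0,0,0.6, 2.3,-7,0,0,0,0.6, 3.6,-11,0,0,0,0,0.6]' ; cat > j.py <<'E'
from h import *
import sys
x,y=float(sys.argv[1]),float(sys.argv[2]);st=ctrl.get_state();t=st["tcp_pos"]
s=snap("wrist");cv2.imwrite(f"pics/{sys.argv[3]}.png",s["img"][:,:,::-1])
P=cloud(s);m=(P[...,2]>.056)&(P[...,2]<.067)&(np.hypot(P[...,0]-x,P[...,1]-y)<.03)
c=P[m].mean(0);print("tcp",t.round(4),"top",m.sum(),c.round(4),"shift cm",((c-t)*100).round(2))
v,u=np.nonzero(m);print(u.mean(),v.mean(),np.median(s["img"][m],0))
E
```

```text
$: bad value
```

I left a number out and the call was refused. Resending.

```bash
python3 -m inch '[1,-3,0,0,0,0,0.6, 2.3,-7,0,0,0,0,0.6, 3.6,-11,0,0,0,0,0.6, 4.9,-15,0,0,0,0,0.6, 6.2,-19,0,0,0,0,0.6, 7.3,-22,0,0,0,0,0.6, 7.4,-22.4,0,0,0,0,0.6, 7.4,-22.4,0,0,0,0,0.6, 7.4,-22.4,0,0,0,0,0.6]' ; python3 j.py .608 -.25 w3
```

```text
time_s: 5.5
tcp_pos: [0.6069, -0.2506, 0.1202]
tcp_rot: [0.17, 0.985, 0.0, -0.001]
wrist_force: [0.2, -0.6, -0.4]
gripper_width: 0.6
finger_force: 0.0
tcp [ 0.6069 -0.2506  0.1202] top 1151 [ 0.6059 -0.2515  0.0601] shift cm [-0.1  -0.09 -6.01]
312.35447437011294 252.74022589052998 [20. 74. 39.]
```

```bash
python3 -m inch '[0,0,-4,0,0,0,0.6, 0,0,-8,0,0,0,0.6, 0,0,-10.4,0,0,0,0.6, 0,0,-10.8,0,0,0,0.6, 0,0,-10.8,0,0,0,0.1, 0,0,-10.8,0,0,0,0.1, 0,0,-10.8,0,0,0,0.1, 0,0,-10.8,0,0,0,0.1, 0,0,-10.8,0,0,0,0.1]'
```

```text
time_s: 6.3
tcp_pos: [0.6084, -0.2511, 0.0141]
tcp_rot: [0.17, 0.985, -0.0, 0.001]
wrist_force: [0.4, -0.1, -0.4]
gripper_width: 0.298
finger_force: 30.5
```

```bash
python3 -m inch '[0,0,2,0,0,0,0.1, 0,0,6,0,0,0,0.1, 0,0,10,0,0,0,0.1, -0.4,2,11,0,0,0,0.1, -1,5.5,11,0,0,0,0.1, -1.7,9.5,11,0,0,0,0.1, -2.4,13,11,0,0,0,0.1, -2.6,14.7,11,0,0,0,0.1, -2.6,14.7,11,0,0,0,0.1, -2.6,14.7,11,0,0,0,0.1]'
cat > p.py <<'E'
from h import *
import sys
x,y=float(sys.argv[1]),float(sys.argv[2]);t=ctrl.get_state()["tcp_pos"];s=snap("wrist")
cv2.imwrite(f"pics/{sys.argv[3]}.png",s["img"][:,:,::-1])
P=cloud(s);z=P[(P[...,2]>.1)&(P[...,2]<.2)&(np.hypot(P[...,0]-t[0],P[...,1]-t[1])<.025)]
f=z[(z[:,2]<t[2]+.015)];print("tcp",t.round(4),"jar front",f.mean(0).round(4),"centre~",(f.mean(0)[:2]+.0125*np.array([.942,-.335])).round(4),"top z",np.percentile(z[:,2],[50,90,97]).round(4),"to well cm",(100*(np.array([x,y])-t[:2])).round(2))
E
python3 p.py .582 -.104 w4
```

```text
time_s: 7.13
tcp_pos: [0.5819, -0.1029, 0.1235]
tcp_rot: [0.169, 0.986, -0.0, 0.001]
wrist_force: [0.0, -0.3, 0.0]
gripper_width: 0.297
finger_force: 30.5
tcp [ 0.5819 -0.1029  0.1235] jar front [ 0.572  -0.0997  0.1284] centre~ [ 0.5838 -0.1039] top z [0.1685 0.196  0.1987] to well cm [ 0.01 -0.11]
```

View pics/w4.png

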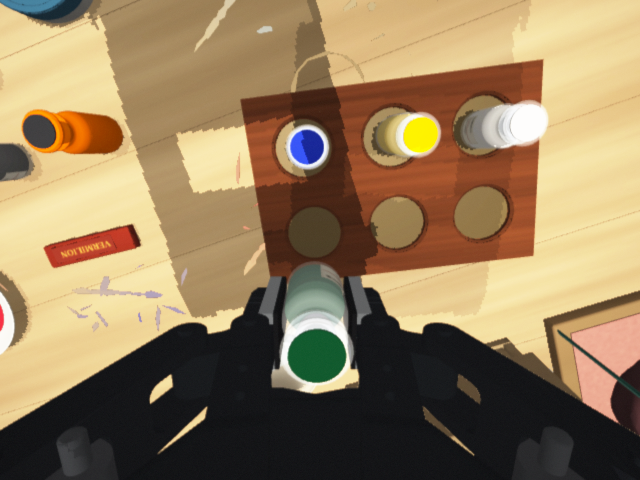

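The yellow jar (390,135) stands in its well between blue and white. The green jar is held over the well behind blue, at (314,232), in the same relation as last time. Lower and release.

```bash
python3 -m inch '[0,-0.1,-3.5,0,0,0,0.1, 0,-0.1,-7,0,0,0,0.1, 0,-0.1,-9,0,0,0,0.1, 0,-0.1,-9.7,0,0,0,0.1, 0,-0.1,-9.9,0,0,0,0.1, 0,-0.1,-9.9,0,0,0,0.1, 0,-0.1,-9.9,0,0,0,0.1]'
python3 -m inch '[0,0,0,0,0,0,0.5, 0,0,0,0,0,0,0.5, 0,0,0,0,0,0,0.5, 0,0,0,0,0,0,0.5, 0,0,3,0,0,0,0.5, 0,0,7,0,0,0,0.5, 0,0,10,0,0,0,0.5]'
```

```text
time_s: 7.77
tcp_pos: [0.5823, -0.1057, 0.0243]
tcp_rot: [0.171, 0.985, -0.0, 0.001]
wrist_force: [-0.1, -0.0, -0.5]
gripper_width: 0.299
finger_force: 30.1
time_s: 8.35
tcp_pos: [0.5815, -0.1047, 0.1255]
tcp_rot: [0.17, 0.985, 0.0, -0.0]
wrist_force: [1.6, -0.5, 1.0]
gripper_width: 0.499
finger_force: 0.0
```

```bash
python3 -m inch '[-1,2.8,0,0,0,0,0.6, -2.3,6.5,0,0,0,0,0.6, -3.7,10.4,0,0,0,0,0.6, -5.1,14.3,0,0,0,0,0.6, -6.5,18.1,0,0,0,0,0.6, -7.9,22,0,0,0,0,0.6, -9.3,25.9,0,0,0,0,0.6, -10.7,29.7,0,0,0,0,0.6, -12,33.4,0,0,0,0,0.6, -13.2,36.7,0,0,0,0,0.6]'
python3 -m inch '[-0.8,2.2,0,0,0,0,0.6, -0.8,2.2,0,0,0,0,0.6, -0.8,2.2,0,0,0,0,0.6, -0.8,2.2,0,0,0,0,0.6]'; python3 j.py .4415 .2845 w5
```

```text
time_s: 9.18
tcp_pos: [0.4484, 0.2644, 0.1238]
tcp_rot: [0.17, 0.985, 0.0, 0.0]
wrist_force: [0.9, 0.2, 0.1]
gripper_width: 0.605
finger_force: 0.0
time_s: 9.52
tcp_pos: [0.4415, 0.284, 0.1236]
tcp_rot: [0.17, 0.985, -0.0, 0.0]
wrist_force: [-0.1, -1.1, 0.5]
gripper_width: 0.594
finger_force: 0.0
tcp [0.4415 0.284  0.1236] top 1110 [0.4389 0.2839 0.0601] shift cm [-0.26 -0.01 -6.35]
312.8261261261261 248.28108108108108 [100.  29.  20.]
```

```bash
python3 -m inch '[-0.2,0,-4,0,0,0,0.6, -0.2,0,-8,0,0,0,0.6, -0.2,0,-10.6,0,0,0,0.6, -0.2,0,-11.1,0,0,0,0.6, -0.2,0,-11.1,0,0,0,0.1, -0.2,0,-11.1,0,0,0,0.1, -0.2,0,-11.1,0,0,0,0.1, -0.2,0,-11.1,0,0,0,0.1, -0.2,0,-11.1,0,0,0,0.1]'
```

```text
time_s: 10.32
tcp_pos: [0.4404, 0.2846, 0.0139]
tcp_rot: [0.17, 0.985, 0.001, 0.001]
wrist_force: [0.3, -0.2, -0.0]
gripper_width: 0.299
finger_force: 29.5
```

```bash
python3 -m inch '[0,0,2,0,0,0,0.1, 0,0,6,0,0,0,0.1, 0,0,10,0,0,0,0.1, 1.1,-1.7,11,0,0,0,0.1, 3.2,-4.9,11,0,0,0,0.1, 5.4,-8.2,11,0,0,0,0.1, 7.6,-11.6,11,0,0,0,0.1, 9.8,-15,11,0,0,0,0.1, 12,-18.4,11,0,0,0,0.1, 14.2,-21.7,11,0,0,0,0.1]'
python3 -m inch '[2,-3,0,0,0,0,0.1, 2.9,-4.5,0,0,0,0,0.1, 2.9,-4.5,0,0,0,0,0.1, 2.9,-4.5,0,0,0,0,0.1, 2.9,-4.5,0,0,0,0,0.1]'
python3 p.py .6115 .022 w6
```

```text
time_s: 11.15
tcp_pos: [0.5825, 0.0653, 0.1236]
tcp_rot: [0.17, 0.985, 0.0, 0.001]
wrist_force: [0.8, 0.5, -0.2]
gripper_width: 0.298
finger_force: 29.6
time_s: 11.57
tcp_pos: [0.6099, 0.0228, 0.1228]
tcp_rot: [0.17, 0.985, 0.0, -0.0]
wrist_force: [-0.8, -0.9, -1.1]
gripper_width: 0.299
finger_force: 29.6
tcp [0.6099 0.0228 0.1228] jar front [0.5993 0.0261 0.1279] centre~ [0.6111 0.0219] top z [0.1682 0.1959 0.1988] to well cm [ 0.16 -0.08]
```

View pics/w6.png

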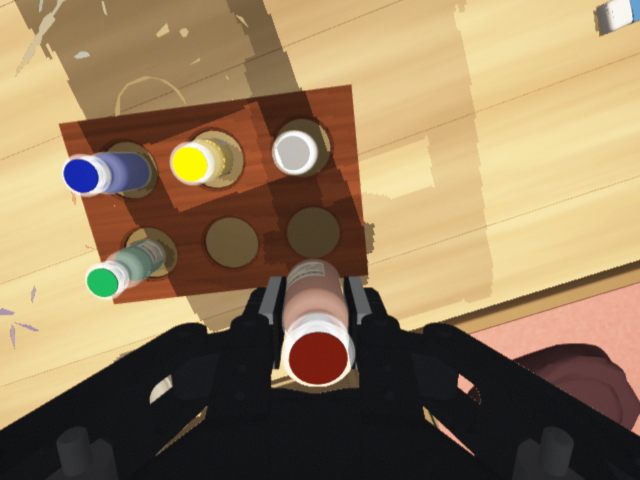

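Green and yellow are seated. Red is held over the well behind white, at (314,233), aligned as before. Lower and release.

```bash
python3 -m inch '[0.1,0,-3.5,0,0,0,0.1, 0.1,0,-7,0,0,0,0.1, 0.1,0,-9,0,0,0,0.1, 0.1,0,-9.7,0,0,0,0.1, 0.1,0,-9.9,0,0,0,0.1, 0.1,0,-9.9,0,0,0,0.1, 0.1,0,-9.9,0,0,0,0.1]'
python3 -m inch '[0,0,0,0,0,0,0.5, 0,0,0,0,0,0,0.5, 0,0,0,0,0,0,0.5, 0,0,0,0,0,0,0.5, 0,0,3,0,0,0,0.5, 0,0,7,0,0,0,0.5, 0,0,10,0,0,0,0.5]'
```

```text
time_s: 12.2
tcp_pos: [0.612, 0.0229, 0.0246]
tcp_rot: [0.17, 0.986, 0.0, 0.001]
wrist_force: [-0.0, 0.1, -0.4]
gripper_width: 0.3
finger_force: 29.4
time_s: 12.78
tcp_pos: [0.6115, 0.0222, 0.1255]
tcp_rot: [0.17, 0.985, 0.0, 0.0]
wrist_force: [1.5, -0.0, -0.3]
gripper_width: 0.501
finger_force: 0.0
```

```bash
python3 -m inch '[-1.2,-2.5,0,0,0,0,0.6, -2.9,-6,0,0,0,0,0.6, -4.6,-9.6,0,0,0,0,0.6, -6.3,-13.1,0,0,0,0,0.6, -8,-16.6,0,0,0,0,0.6, -9.7,-20.1,0,0,0,0,0.6, -11.4,-23.6,0,0,0,0,0.6, -13.1,-27.1,0,0,0,0,0.6, -14.5,-30,0,0,0,0,0.6, -15.5,-32.1,0,0,0,0,0.6]'
python3 -m inch '[0,0,0,0,0,0,0.6, 0,0,0,0,0,0,0.6, 0,0,0,0,0,0,0.6]'; python3 j.py .456 -.2985 w7
```

```text
time_s: 13.62
tcp_pos: [0.4551, -0.3013, 0.1238]
tcp_rot: [0.171, 0.985, -0.0, 0.0]
wrist_force: [0.4, 0.0, -0.2]
gripper_width: 0.6
finger_force: 0.0
time_s: 13.87
tcp_pos: [0.4565, -0.2986, 0.1236]
tcp_rot: [0.17, 0.985, 0.0, 0.0]
wrist_force: [0.8, -0.1, -0.3]
gripper_width: 0.599
finger_force: 0.0
tcp [ 0.4565 -0.2986  0.1236] top 1102 [ 0.4544 -0.3004  0.0602] shift cm [-0.21 -0.18 -6.34]
310.4845735027223 249.95825771324863 [29. 29. 29.]
```

View pics/w7.png

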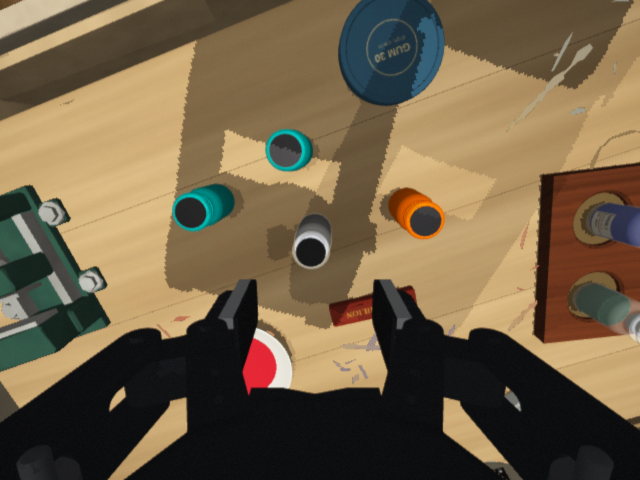

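The wrist view shows the grey jar at (312,243) between the fingers. Turquoise (289,150) and (203,207) and orange (417,213) are clear of the fingers' footprint. Grip.

```bash
python3 -m inch '[-0.1,-0.1,-4,0,0,0,0.6, -0.1,-0.1,-8,0,0,0,0.6, -0.1,-0.1,-10.6,0,0,0,0.6, -0.1,-0.1,-11.1,0,0,0,0.6, -0.1,-0.1,-11.1,0,0,0,0.1, -0.1,-0.1,-11.1,0,0,0,0.1, -0.1,-0.1,-11.1,0,0,0,0.1, -0.1,-0.1,-11.1,0,0,0,0.1, -0.1,-0.1,-11.1,0,0,0,0.1]'
```

```text
time_s: 14.67
tcp_pos: [0.4563, -0.3003, 0.0139]
tcp_rot: [0.17, 0.985, -0.001, 0.001]
wrist_force: [0.4, -0.4, -0.1]
gripper_width: 0.298
finger_force: 29.7
```

Target is the well behind yellow at (0.597, −0.0415), a shift of (+14.1, +25.9) cm.

```bash
python3 -m inch '[0,0,2,0,0,0,0.1, 0,0,6,0,0,0,0.1, 0,0,10,0,0,0,0.1, 1,1.8,11,0,0,0,0.1, 2.7,5,11,0,0,0,0.1, 4.6,8.4,11,0,0,0,0.1, 6.5,12,11,0,0,0,0.1, 8.4,15.5,11,0,0,0,0.1, 10.3,19,11,0,0,0,0.1, 12.2,22.5,11,0,0,0,0.1]'
python3 -m inch '[1.5,2.8,0,0,0,0,0.1, 1.9,3.4,0,0,0,0,0.1, 1.9,3.4,0,0,0,0,0.1, 1.9,3.4,0,0,0,0,0.1, 1.9,3.4,0,0,0,0,0.1]'
python3 p.py .597 -.0415 w8
```

```text
time_s: 15.5
tcp_pos: [0.5784, -0.073, 0.1236]
tcp_rot: [0.17, 0.985, -0.0, 0.001]
wrist_force: [1.4, -1.0, -0.7]
gripper_width: 0.306
finger_force: 29.8
time_s: 15.92
tcp_pos: [0.5959, -0.0417, 0.1228]
tcp_rot: [0.17, 0.985, -0.0, -0.0]
wrist_force: [0.5, -1.3, 0.1]
gripper_width: 0.3
finger_force: 29.8
tcp [ 0.5959 -0.0417  0.1228] jar front [ 0.5856 -0.0375  0.1278] centre~ [ 0.5974 -0.0417] top z [0.1682 0.196  0.1988] to well cm [0.11 0.02]
```

View pics/w8.png

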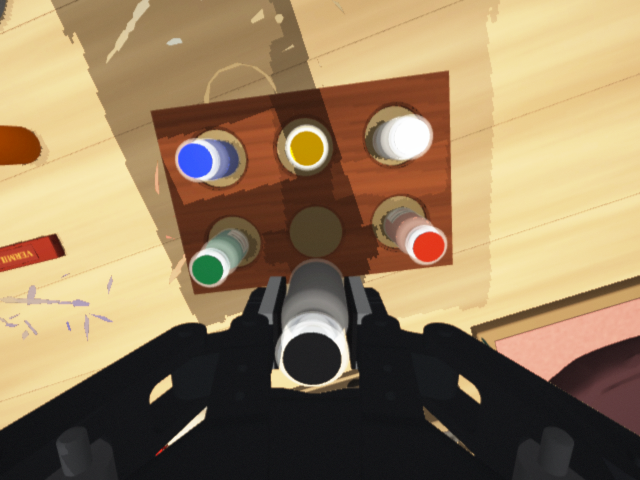

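All five jars are seated. Grey is held above the last well, at (316,232). Lower, release, rise and back off.

```bash
python3 -m inch '[0.1,0,-3.5,0,0,0,0.1, 0.1,0,-7,0,0,0,0.1, 0.1,0,-9,0,0,0,0.1, 0.1,0,-9.7,0,0,0,0.1, 0.1,0,-9.9,0,0,0,0.1, 0.1,0,-9.9,0,0,0,0.1, 0.1,0,-9.9,0,0,0,0.1]'
python3 -m inch '[0,0,0,0,0,0,0.5, 0,0,0,0,0,0,0.5, 0,0,0,0,0,0,0.5, 0,0,0,0,0,0,0.5, 0,0,3,0,0,0,0.5, 0,0,7,0,0,0,0.5, 0,0,11,0,0,0,0.5]'
python3 -m inch '[0,3,2,0,0,0,0.5, 0,7,4,0,0,0,0.5, 0,11,6,0,0,0,0.5, 0,15,8,0,0,0,0.5, 0,19,8,0,0,0,0.5, 0,23,8,0,0,0,0.5, 0,26,8,0,0,0,0.5, 0,26,8,0,0,0,0.5, 0,26,8,0,0,0,0.5]'
python3 - <<'E'
from h import *
s=snap("top");P=cloud(s);cv2.imwrite("pics/end.png",cv2.resize(s["img"][180:300,230:380],None,fx=5,fy=5,interpolation=2)[:,:,::-1])
for n,x,y in[("fm",.5345,-.027),("b3",.582,-.104),("b1",.6115,.022),("b2",.597,-.0415),("w",.548,.034),("bl",.519,-.088)]:
    m=(np.hypot(P[...,0]-x,P[...,1]-y)<.02)&(P[...,2]>.06)&(P[...,2]<.085);print(n,m.sum(),P[m].mean(0).round(4))
E
```

```text
time_s: 16.55
tcp_pos: [0.598, -0.0415, 0.0245]
tcp_rot: [0.17, 0.985, 0.0, 0.001]
wrist_force: [0.7, -0.1, -0.8]
gripper_width: 0.301
finger_force: 29.4
time_s: 17.13
tcp_pos: [0.5966, -0.0406, 0.1341]
tcp_rot: [0.17, 0.985, -0.0, -0.001]
wrist_force: [2.4, 0.0, 0.7]
gripper_width: 0.499
finger_force: 0.0
time_s: 17.88
tcp_pos: [0.5971, 0.2213, 0.2136]
tcp_rot: [0.168, 0.986, 0.0, 0.0]
wrist_force: [-0.0, -0.7, -0.6]
gripper_width: 0.504
finger_force: 0.0
fm 77 [ 0.5346 -0.0235  0.0693]
b3 77 [ 0.5816 -0.1045  0.0692]
b1 70 [0.6125 0.0259 0.0693]
b2 74 [ 0.5973 -0.042   0.069 ]
w 75 [0.5484 0.0334 0.0691]
bl 73 [ 0.52   -0.0842  0.0697]
```

View pics/end.png

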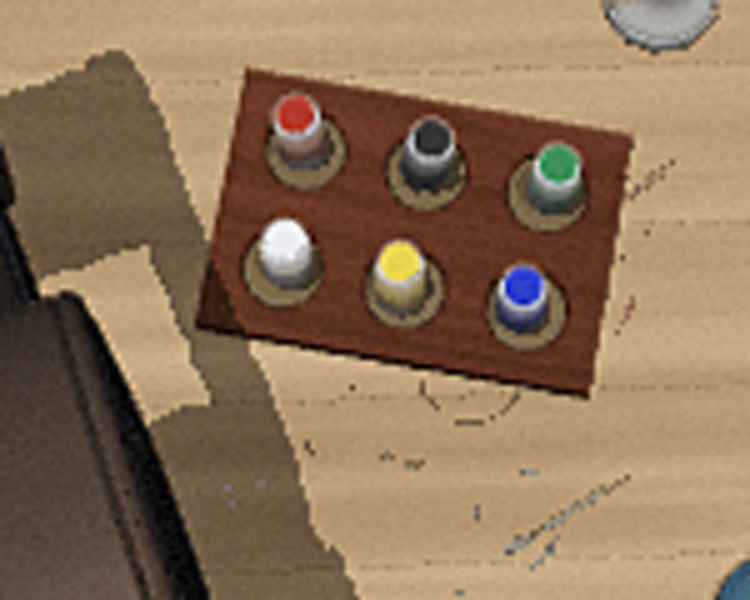

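The final view shows all six jars upright in their wells: red, grey and green at the back, white, yellow and blue in front. Their tops are level, all at about 69 mm.

```bash
python3 -c "
from workcell import ctrl
print(ctrl.job_done())"
```

```text
the job is handed in; nothing more can be done
None
```

The job is handed in: yellow stands between white and blue, with green behind blue, red behind white and grey behind yellow, all six upright in their wells and let go at about 18 s of robot time; the handed-in job returned no verdict.

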